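# Battery into the cordless chopper, lid on and held at pulse

## Robot

A 6-joint arm with a two-finger parallel gripper is mounted at the origin on the work surface. World frame = base frame: x ahead of the robot, y to its left, z up, the work surface at z = 0. Lengths are in m, angles in rad, forces in N, time in s.
With the tool pointing down it reaches from about 0.35 to 0.975 m from the base axis. Payload 4.9 kg.
Tool frame: the origin (TCP) lies midway between the tips of the shut fingers; the grasp point (between the pads) lies 19 mm behind it; z points along the fingers, y is the direction in which the jaws open and shut (so a half turn about z gives the same grasp; the last joint's range is limited). The gripper opens to 85 mm and grips with 20 to 120 N. Pads are 22 mm wide; open, the fingers measure 114 mm over their backs; the gripper's body (76 mm by 85 mm) begins 54 mm behind the grasp point. The pads swing forward as they close: fully open they stand 13 mm farther back than shut.
Start: joints at [1.004, 0.053, 1.613, -0, 1.476, -0.119], TCP at [0.271, 0.563, 0.231] pointing down, gripper open.
Joint ranges: [-3.01, 3.01], [-1.01, 2.22], [0.06, 2.58], [-1.02, 4.17], [0.09, 2.62], [-3.14, 3.14]. Speed limits (rad/s): [2.57, 2.57, 3.14, 3.14, 3.14, 3.14].

## Interface

Orientations are given as a unit quaternion [w, x, y, z].
In Python, from plant import state, grab_frame, camera_info, job_done, cut_out gives the robot as it stands.
- The arm moves only by the tool step_arm, never from a script. Its argument "moves" is a list of rows, each a list of 7 numbers: the shift along the tool's x, y, z in m, then the turn, a rotation vector about the tool's x, y, z in rad, then the finger opening in m, from 0 to 0.0854. A call has 1 to 8 rows; each row shifts and turns the commanded pose from where the row before left it, along the tool's axes as they then stand; what a row does not reach is not made up. A row lasts 1/10 s, in which the tool goes at most 50 mm and 8.59 degrees, less where a joint would pass 70% of its speed; a pose out of reach is approached as far as the arm can. A call is refused whole if a number of a shift passes 0.05 or a number of a turn 0.15, either way. A call with a gripper value outside its range is refused whole. The fingers move at their own pace and stop on an object; the grip force is fixed at half the most. Time passes only in rows, so rows that do not move let the fingers close. It gives the time, the measured TCP pose, the force and the opening at its end, in the units of the state.
- state(): the state, without advancing time (a new reading comes with each control period).
- grab_frame(name): name is "scene" or "top" or "wrist"; returns (picture, depth): 420x560x3 uint8, red, green, blue; 420x560 float32, m along the optical axis (not along the pixel's ray), 0 where there is no reading.
- camera_info(name): a dict with "intrinsics" (3x3 intrinsics, pixels), "dist_coeffs" ([k1, k2, p1, p2, k3] as OpenCV has them; the pictures are not rectified), "world_from_camera" (4x4, takes a point from camera to world coordinates). Camera axes: x right, y down, z forward; pixel columns grow to the right and rows downward; lengths in m; the calibration is good to about 2 mm. A picture is of the moment at which its call begins: read the wrist's pose just before it. camera_info takes no time and is no camera call; for the wrist camera it gives the pose at the moment of the call.
- job_done(): hands the job in, once; it reports no verdict.
Trained networks look in the newest picture that a camera, given by its name, has taken for a name from the list of things; names that differ only in an ending like _2 or _b are one class to them, and where a whole thing is asked for, a point or a joint stands for the part that bears it (a point fixed in the world has none). Each returns a list of dicts, best first, with "conf" (0 to 1); they miss things now and then, are a little off and sometimes report something else, mostly with a low value. They report only what shows in the picture. A call takes as long as a camera call. They do not tell look-alikes from the thing itself.
- cut_out(camera, query): "mask" (420x560 bool, what is visible of it) and "point" ([column, row] in pixels, amid what is visible of it).
The state is a dict: "time": time; "joint_pos": joint angles; "joint_vel": joint speeds; "joint_efforts": joint torques, N m; "tool_pos": TCP position; "tool_rot": TCP orientation; "contact_force": force on the tool from outside, world axes, zero at the start; "ft_torque": the same for the moment, N m; "gripper_width": opening from 0.0 (shut) to 1.0 (fully open).
Only numpy, scipy, OpenCV 4.12 (cv2) and the standard library are available. Lean on these libraries where they do the work, as an engineer would, in place of code of your own. Each camera call takes 0.05 s, during which the arm holds its last target.

## Task

Get the cordless mini chopper going: take the battery block out of its charger and plug it fully home, shoulder down, in the socket at the back of the chopper, then set the lid on the chopper's mouth with its two lugs down through the two notches. Turn the lid clockwise (seen from above) against its spring to the pulse mark, 40 degrees round and half-way to the lock, never letting it click into the lock, and finish while still gripping the lid and holding it there. Leave the other things on the counter where they are.

Things in the scene. Friction and masses are not known exactly. Their poses are not given: they have to be found in the camera images.
- battery_mid (a point): Grey plastic battery block, loose, 0.16 kg, upright in the charger; point at its centre. 74 mm tall: head 42 mm (x) by 30 mm (y) by 48 mm tall, gripped across the 30 mm; below it a plug tongue 34 x 22 mm, 26 mm long, tapered in its last 5 mm. The shoulder (step from head to tongue) is 11 mm below this point, the foot 37 mm below, the top 37 mm above. Fits either way round.
- charger: Black charger block, fixed, 88 mm (x) by 68 mm (y), 30 mm tall, origin at the centre of its underside. The battery stands in a well in its top, 37 x 25 mm and 16 mm deep, its centre 51 mm above the counter, and lifts straight out freely. Charger and lid stand one to the left and one to the right of the chopper, either way round.
- socket (a point): Centre of the rim of the battery socket, 60 mm above the counter, 92 mm along +x from the mouth's axis; same axes as the mouth. An upright well 37 mm (x) by 25 mm (y), 28 mm deep, in the top of the black bay (72 x 64 mm, 60 mm tall) behind the round body. Only friction resists. Plugged home, the battery's shoulder rests on the rim and battery_mid is 11 mm above this point.
- chopper: Cordless mini chopper, fixed to the counter, yawed up to 0.3 rad: round steel body 124 mm across, 95 mm tall, black collar; origin on the mouth's axis at the counter, z up, x towards the battery bay. White ribs on the collar: a broad one at each of two notches, one thin rib 40 deg (0.70 rad) clockwise of it (pulse), a pair 80 deg (1.40 rad) clockwise (lock).
- mouth (a point): On the axis of the chopper's open mouth, level with the collar's top, 95 mm above the counter; axes as the chopper's. An 80 mm bore through a lip 6 mm thick; two notches in the lip, on the +x and -x sides, 17 mm wide, reaching 50 mm from the axis. Under the lip a channel 8 mm high, its floor 14 mm below this point. Turning a lug over 1.0 rad meets the lock's spring.
- lid_mid (a point): Grey plastic chopper lid, loose, 0.14 kg, right way up; point on its axis, half-way up (underside 25.5 mm below, top 25.5 mm above). Skirt 76 mm across, 16 mm tall; above it a flange 95 mm across, 5 mm thick (top 4.5 mm below this point). Seated with the lugs on the channel floor, this point is 11.5 mm above the mouth point; once turned, the lip lets it lift 2 mm at most.
- lid_grip (a point): Centre of the top of the lid's upright paddle grip: 58 mm long (x), 18 mm thick (y), 30 mm tall, 25.5 mm above lid_mid. In line with it, on the lid's +x and -x sides, two lugs 12 mm wide and 6 mm tall stick out at the foot of the skirt to 46 mm from the axis; white pointers on the flange lie over them. Half a turn makes no difference. Lid turn: its x axis from the mouth's x axis.
- switch_ring (a joint): Sprung switch ring hidden under the chopper's lip, pushed by the lid's lugs; rad, 0 at rest, grows clockwise from above. The lugs meet it after 0.075 rad, so it reads the lid's turn less 0.075 (0.625 at the pulse mark). It pushes back with 0.07 N m at first, 0.16 N m at pulse, and turns the lid back if let go. The lock clicks from 1.10 on.
- saucer: White ceramic saucer, 146 mm across, 20 mm high, origin under its centre; to be left alone, as are all below.
- wooden_fork: Wooden fork lying flat, 165 mm long along its x, 24 mm wide, 5 mm thick, origin at about its middle.
- snack_cup: Baby-blue silicone snack cup with two handles, 84 mm across (124 mm over the handles), 72 mm tall, origin under its centre.
- glass_bottle: Glass bottle with a stainless cap, 70 mm across, 210 mm tall, origin under its centre.
- lunch_container: Grey lunch container with its lid on, 168 mm (x) by 118 mm (y), 62 mm tall, origin under its centre.
Not all that is in view belongs to the job. Leave any orange or pink look-alike of the part that bears lid_mid alone. Of the things shaped like the part that bears battery_mid, the grey one is meant.

How it is judged:
On the way, in this order (a step that is already met when the one before it is completed fails the run):
1. the battery block is plugged fully home in the chopper's socket, and the lid is not yet turned (z of battery_mid in the frame of socket below 0.0135 m and horizontal distance between battery_mid and socket below 0.005 m and angle between battery_mid's own z axis and vertical below 0.06 rad and value of joint switch_ring below 0.3 rad), for 0.2 s.
2. the lid is down in the mouth and turned clockwise to the pulse mark (z of battery_mid in the frame of socket below 0.0135 m and horizontal distance between battery_mid and socket below 0.005 m and angle between each of battery_mid, lid_mid's own z axis and vertical below 0.06 rad and z of lid_mid in the frame of mouth below 0.0145 m and horizontal distance between lid_mid and mouth below 0.005 m and angle between the x axis of lid_mid and the x axis of mouth, either way round between 0.53 and 0.87 rad and value of joint switch_ring between 0.4 and 0.85 rad), for 0.3 s.
At the end, for the whole second after the job is handed in: Battery upright and centred in the socket, shoulder within 2.5 mm of the rim, not touched; lid seated in the mouth (3 mm), centred (5 mm), level (0.06 rad), turned clockwise 0.70 +- 0.17 rad, at rest, switch ring at 0.40 to 0.85, and still gripped by the fingers (over 2 N) (all of step 2 and contact force between the fingers and lid above 2 N and velocity of joint switch_ring between -0.05 and 0.05 rad/s and contact force between the arm and battery below 0.5 N); the arm keeps its last pose, push and grip.
It fails at once if the lid is turned into the lock (past the click) (value of joint switch_ring above 1.1 rad).
It fails at once if the saucer, fork, snack cup, bottle or lunch container is pushed more than 30 mm out of place (distance of any of saucer, wooden_fork, snack_cup, glass_bottle, lunch_container from where it was at the start of the episode above 0.03 m).
It also fails if it takes over 72 s, if anything falls off the work surface, if the arm or the gripper's body presses on something with over 40 N, if the wrist force passes 120 N, or if a joint passes its speed limit or range.

## Working session

There is one attempt and no reset: what is moved stays moved. The work goes in short steps, Python scripts to look and compute and a tool call to move; the robot and the scene stay as the last step left them, time stands still between calls to the robot, and variables do not carry over. Pictures are saved under pics/ and viewed, and the job is handed in when it is done.

Besides the shell and the picture viewer there is one more tool, called after "Emit:" by a JSON object that holds its "fn" and its "kwargs", one argument or row to a line. step_arm: Moves the arm, as the interface text tells. Its arguments: {"type":"object","properties":{"moves":{"type":"array"}},"required":["moves"]}

```bash
mkdir -p pics; ls; python3 - <<'E'
from plant import *
import cv2
s=state();print(s)
for n in ["scene","top","wrist"]:
    p,d=grab_frame(n);cv2.imwrite(f"pics/{n}0.png",p[:,:,::-1]);print(n,camera_info(n))
E
```

```text
pics
{'time': 0.0, 'joint_pos': array([ 1.00399304e+00,  5.33588050e-02,  1.61429649e+00, -2.51287529e-05,
        1.47597657e+00, -1.18999739e-01]), 'joint_vel': array([ 0.00022145, -0.00034933, -0.00048546,  0.00094262,  0.0002754 ,
        0.00084959]), 'joint_efforts': array([ 4.02487121e-04, -3.93700433e+01, -3.70159650e+01, -1.63366867e-04,
        7.37683353e-03, -1.31318956e-05]), 'tool_pos': array([0.27028807, 0.56284693, 0.23006031]), 'tool_rot': array([-3.31033824e-04,  2.22034393e-01,  9.75038301e-01, -9.64450997e-04]), 'contact_force': array([0.85733468, 0.30212179, 0.42253898]), 'ft_torque': array([-0.038343  , -0.00331379, -0.02757754]), 'gripper_width': 1.001094112893618}
scene {'intrinsics': array([[427.67604542,   0.        , 267.67891041],
       [  0.        , 427.67604542, 209.29059421],
       [  0.        ,   0.        ,   1.        ]]), 'dist_coeffs': array([-0.00687701,  0.        ,  0.        ,  0.        ,  0.        ]), 'world_from_camera': array([[-0.55978753,  0.56050446, -0.61030539,  1.14042332],
       [ 0.82836942,  0.35984149, -0.42932296,  0.345948
[... 490 characters left out ...]
062, -0.01043889,  0.01922865, -0.1072917 ],
       [-0.01710519, -0.17508371, -0.98440495,  1.27021532],
       [ 0.        ,  0.        ,  0.        ,  1.        ]])}
wrist {'intrinsics': array([[375.6784119 ,   0.        , 279.16511642],
       [  0.        , 375.6784119 , 207.2198158 ],
       [  0.        ,   0.        ,   1.        ]]), 'dist_coeffs': array([-0.06112299,  0.        ,  0.        ,  0.        ,  0.        ]), 'world_from_camera': array([[ 0.43229686,  0.86648763,  0.24963695,  0.20681078],
       [ 0.90172995, -0.41491201, -0.12137187,  0.5926378 ],
       [-0.00158986,  0.27757379, -0.960703  ,  0.37250351],
       [ 0.        ,  0.        ,  0.        ,  1.        ]])}
```

View pics/top0.png

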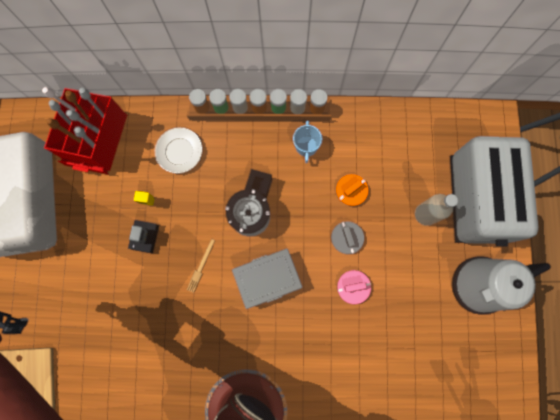

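View pics/scene0.png

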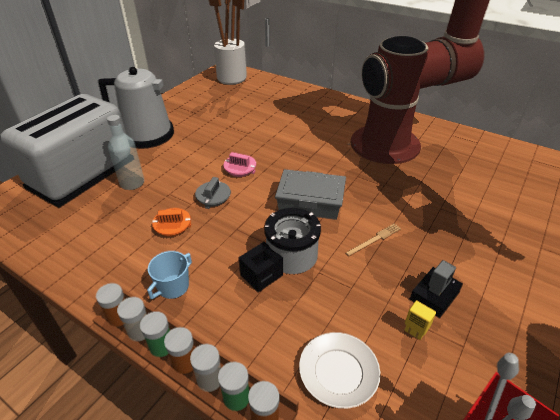

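Top view: charger with the grey battery at about (143,236), chopper at (250,212) with its bay up at (260,184), grey lid at (347,237). The look-alikes are orange, pink and yellow.

```bash
cat > h.py <<'E'
import numpy as np, cv2
from plant import *
from scipy.spatial.transform import Rotation as R
def cloud(d,ci):
    h,w=d.shape
    u,v=np.meshgrid(np.arange(w),np.arange(h))
    pts=np.stack([u,v],-1).reshape(-1,1,2).astype(np.float64)
    n=cv2.undistortPoints(pts,ci["intrinsics"],ci["dist_coeffs"]).reshape(h,w,2)
    P=np.dstack([n*d[...,None],d])
    T=ci["world_from_camera"]
    return P@T[:3,:3].T+T[:3,3]
def proj(p,ci):
    T=np.linalg.inv(ci["world_from_camera"])
    q=np.atleast_2d(p)@T[:3,:3].T+T[:3,3]
    r,_=cv2.projectPoints(q,np.zeros(3),np.zeros(3),ci["intrinsics"],ci["dist_coeffs"])
    return r.reshape(-1,2)
def tool():
    s=state();q=s["tool_rot"]
    return s["tool_pos"],R.from_quat([q[1],q[2],q[3],q[0]]),s
def rect(P):
    (c,sz,a)=cv2.minAreaRect((P[:,:2]*1000).astype(np.float32)); return np.round(c,1),np.round(sz,1),a
E
python3 - <<'E'
from h import *
p,d=grab_frame("top");ci=camera_info("top");W=cloud(d,ci)
np.savez("top.npz",p=p,d=d,W=W)
def box(u0,u1,v0,v1,z0,z1):
    A=W[v0:v1,u0:u1].reshape(-1,3);dd=d[v0:v1,u0:u1].ravel()
    m=(A[:,2]>z0)&(A[:,2]<z1)&(dd>0);return A[m]
print("table z",np.median(box(190,220,320,340,-1,1)[:,2]), np.median(box(300,330,200,240,-1,1)[:,2]))
for n,b in dict(batt=(115,170,205,260,.07,.12),charger=(115,170,210,260,.02,.04),chop=(215,285,185,245,.085,.11),bay=(240,285,165,205,.045,.07),lid=(325,370,215,260,.012,.03),paddle=(325,370,215,260,.04,.08)).items():
    A=box(*b);print(n,len(A),rect(A) if len(A)>4 else '',A.mean(0))
for q in ["battery_mid","lid_mid","chopper","charger"]:
    r=cut_out("top",q)
    print(q,[(round(x["conf"],2),x["point"]) for x in r])
E
```

```text
table z 0.0006638271312626731 -0.00022984451851282284
batt 179 (array([489.5, 315. ]), array([32.5, 40. ]), 80.53959655761719) [0.48874588 0.31264313 0.08636002]
charger 460 (array([489.3, 316.1]), array([68.2, 86.9]), 79.05021667480469) [0.48656554 0.30983116 0.02993868]
chop 887 (array([554.1,   1.9]), array([123.1, 122.2]), 88.25764465332031) [0.55399024 0.00183842 0.09451271]
bay 437 (array([626., -18.]), array([ 64.7, 109.8]), 74.92036437988281) [ 0.64123588 -0.02158982  0.05936294]
lid 698 (array([ 491.7, -285.5]), array([94.1, 94.1]), 0.6813714504241943) [ 0.49130109 -0.28497511  0.02068901]
paddle 137 (array([ 492.1, -285.5]), array([57. , 18.6]), 17.182762145996094) [ 0.49194795 -0.28514755  0.04988043]
battery_mid [(0.71, [138.8, 233.3]), (0.55, [146.2, 198.6])]
lid_mid [(0.77, [347.0, 236.4]), (0.64, [351.7, 285.8]), (0.59, [353.4, 190.6])]
chopper [(0.68, [250.2, 206.2])]
charger [(0.68, [248.6, 204.9]), (0.62, [143.7, 238.7])]
```

View pics/wrist0.png

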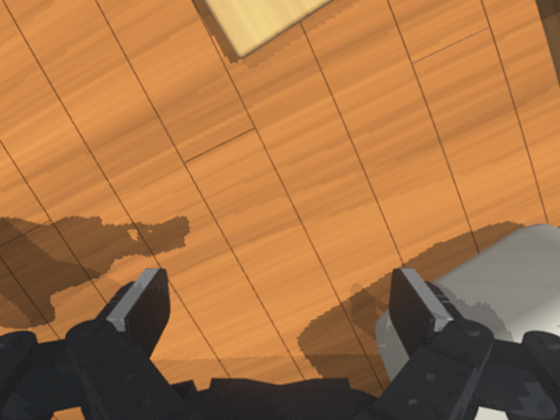

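Heights and sizes agree: 0.030 for the charger, 0.095 for the collar, 0.060 for the bay, and 94 mm for the lid. Next I write a planner helper and move above the battery for a wrist view.

```bash
cat >> h.py <<'E'
def Rdown(yaw): # tool x at yaw deg, z down
    y=np.radians(yaw);x=np.array([np.cos(y),np.sin(y),0]);z=np.array([0,0,-1.]);return R.from_matrix(np.stack([x,np.cross(z,x),z],1))
def plan(pos,yaw,n,grip,start=None):
    p,r,_=tool()
    if start is not None: p,r=start
    tgt=Rdown(yaw); rv=(r.inv()*tgt).as_rotvec(); dp=(np.array(pos)-p)/n
    print("from",np.round(p,4),"total rv",np.round(rv,3))
    for i in range(n):
        print(list(np.round(r.inv().apply(dp),4))+list(np.round(rv/n,4))+[grip])
        r=r*R.from_rotvec(rv/n)
    return np.array(pos),tgt
E
python3 - <<'E'
from h import *
plan([.489-.03,.316,.24],170.5,8,.0854)
E
```

```text
from [0.2706 0.5633 0.2311] total rv [-0.    -0.    -0.282]
[np.float64(-0.0346), np.float64(-0.0177), np.float64(-0.0011), np.float64(-0.0), np.float64(-0.0), np.float64(-0.0352), 0.0854]
[np.float64(-0.034), np.float64(-0.0189), np.float64(-0.0011), np.float64(-0.0), np.float64(-0.0), np.float64(-0.0352), 0.0854]
[np.float64(-0.0333), np.float64(-0.0201), np.float64(-0.0011), np.float64(-0.0), np.float64(-0.0), np.float64(-0.0352), 0.0854]
[np.float64(-0.0326), np.float64(-0.0212), np.float64(-0.0011), np.float64(-0.0), np.float64(-0.0), np.float64(-0.0352), 0.0854]
[np.float64(-0.0318), np.float64(-0.0224), np.float64(-0.0011), np.float64(-0.0), np.float64(-0.0), np.float64(-0.0352), 0.0854]
[np.float64(-0.031), np.float64(-0.0235), np.float64(-0.0011), np.float64(-0.0), np.float64(-0.0), np.float64(-0.0352), 0.0854]
[np.float64(-0.0301), np.float64(-0.0245), np.float64(-0.0011), np.float64(-0.0), np.float64(-0.0), np.float64(-0.0352), 0.0854]
[np.float64(-0.0293), np.float64(-0.0256), np.float64(-0.0011), np.float64(-0.0), np.float64(-0.0), np.float64(-0.0352), 0.0854]
```

Emit:
{"fn": "step_arm", "kwargs": {
  "moves": [
    [-0.0346,-0.0177,-0.001,0,0,-0.035,0.0854],
    [-0.034,-0.019,-0.001,0,0,-0.035,0.0854],
    [-0.0333,-0.02,-0.001,0,0,-0.035,0.0854],
    [-0.0326,-0.021,-0.001,0,0,-0.035,0.0854],
    [-0.0318,-0.0224,-0.001,0,0,-0.035,0.07],
    [-0.031,-0.0235,-0.001,0,0,-0.035,0.05],
    [-0.03,-0.0245,-0.001,0,0,-0.035,0.05],
    [-0.0293,-0.0256,-0.001,0,0,-0.035,0.05]
  ]
}}

```text
time: 1.2
tool_pos: [0.4596, 0.3146, 0.2396]
tool_rot: [0.0, 0.083, 0.997, 0.0]
contact_force: [0.9, 0.1, -0.2]
gripper_width: 0.585
```

Emit:
{"fn": "step_arm", "kwargs": {
  "moves": [
    [0,0,0,0,0,0,0.05],
    [0,0,0,0,0,0,0.05]
  ]
}}

```text
time: 1.4
tool_pos: [0.4592, 0.3155, 0.2394]
tool_rot: [-0.0, 0.085, 0.996, 0.0]
contact_force: [-0.4, 0.1, 0.4]
gripper_width: 0.585
```

```bash
cat >> h.py <<'E'
def look(tag,cam="wrist"):
    ci=camera_info(cam);p,d=grab_frame(cam);cv2.imwrite(f"pics/{tag}.png",p[:,:,::-1]);W=cloud(d,ci);np.savez(f"{tag}.npz",p=p,d=d,W=W);return p,d,W,ci
def sel(W,d,c,rad,z0,z1):
    m=(d>0)&(W[...,2]>z0)&(W[...,2]<z1)&(np.hypot(W[...,0]-c[0],W[...,1]-c[1])<rad);return W[m]
E
python3 - <<'E'
from h import *
p,d,W,ci=look("w1");print(tool()[0],R.as_matrix(tool()[1]).round(4).tolist(),tool()[2]["gripper_width"])
for n,z0,z1 in (("charger",.024,.036),("batt",.081,.095),("table",-.01,.01)):
    A=sel(W,d,(.489,.316),.07,z0,z1);print(n,len(A),rect(A),A.mean(0))
E
```

```text
[0.45867723 0.31614771 0.2393125 ] [[-0.9859, 0.1676, -0.0003], [0.1676, 0.9859, 0.0004], [0.0003, 0.0004, -1.0]] 0.5863505672845993
charger 3926 (array([492.2, 314.7]), array([68.2, 88.5]), 80.4365463256836) [0.48240138 0.31587276 0.02957201]
batt 1765 (array([491.7, 315. ]), array([30.6, 41.6]), 79.86607360839844) [0.49032369 0.31488345 0.08720714]
table 7199 (array([489.2, 316.1]), array([139.3, 139.5]), 34.36351776123047) [ 4.76947742e-01  3.18243752e-01 -2.39030270e-04]
```

View pics/w1.png

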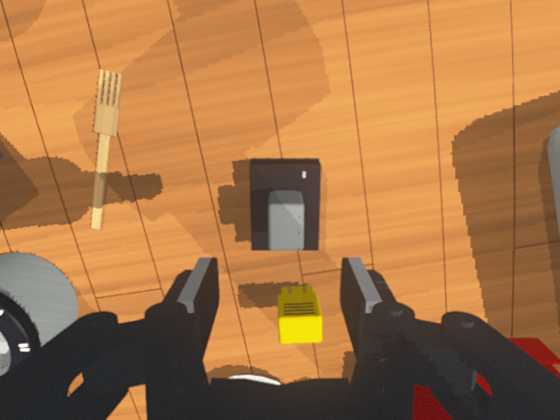

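The wrist view puts the battery at (285,215) px, which is (0.4917, 0.3150) with yaw −10.1°. Its top is at 0.087 against the expected 0.088. The yellow look-alike is well clear at (299,315).

```bash
python3 - <<'E'
from h import *
s=plan([.4917,.315,.12],169.9,3,.05)
plan([.4917,.315,.049],169.9,2,.05,s)
E
```

```text
from [0.4587 0.3161 0.2393] total rv [ 0.    -0.     0.008]
[np.float64(-0.0109), np.float64(0.0015), np.float64(0.0398), np.float64(0.0001), np.float64(-0.0001), np.float64(0.0026), 0.05]
[np.float64(-0.0109), np.float64(0.0015), np.float64(0.0398), np.float64(0.0001), np.float64(-0.0001), np.float64(0.0026), 0.05]
[np.float64(-0.0109), np.float64(0.0015), np.float64(0.0398), np.float64(0.0001), np.float64(-0.0001), np.float64(0.0026), 0.05]
from [0.4917 0.315  0.12  ] total rv [0. 0. 0.]
[np.float64(0.0), np.float64(0.0), np.float64(0.0355), np.float64(0.0), np.float64(0.0), np.float64(0.0), 0.05]
[np.float64(0.0), np.float64(0.0), np.float64(0.0355), np.float64(0.0), np.float64(0.0), np.float64(0.0), 0.05]
```

Emit:
{"fn": "step_arm", "kwargs": {
  "moves": [
    [-0.011,0.0015,0.04,0,0,0.0026,0.05],
    [-0.011,0.0015,0.04,0,0,0.0026,0.05],
    [-0.011,0.0015,0.04,0,0,0.0026,0.05],
    [0,0,0,0,0,0,0.05],
    [0,0,0.024,0,0,0,0.05],
    [0,0,0.024,0,0,0,0.05],
    [0,0,0.023,0,0,0,0.05],
    [0,0,0,0,0,0,0.05]
  ]
}}

```text
time: 2.25
tool_pos: [0.4897, 0.315, 0.0467]
tool_rot: [-0.002, 0.087, 0.996, -0.001]
contact_force: [-0.0, 0.0, -0.9]
gripper_width: 0.585
```

Emit:
{"fn": "step_arm", "kwargs": {
  "moves": [
    [0,0,0,0,0,0,0.015],
    [0,0,0,0,0,0,0.015],
    [0,0,0,0,0,0,0.015],
    [0,0,0,0,0,0,0.015],
    [0,0,0,0,0,0,0.015]
  ]
}}

```text
time: 2.75
tool_pos: [0.4934, 0.3159, 0.0508]
tool_rot: [0.001, 0.088, 0.996, 0.001]
contact_force: [-1.9, 1.8, 6.8]
gripper_width: 0.34
```

```bash
python3 - <<'E'
from h import *
p,r,s=tool();print(p,r.as_matrix().round(3).tolist(),s["gripper_width"],s["contact_force"])
p,d,W,ci=look("w2")
E
```

```text
[0.49338292 0.31585671 0.05084263] [[-0.985, 0.175, 0.003], [0.175, 0.985, 0.002], [-0.002, 0.003, -1.0]] 0.3402760172607175 [-1.91413182  1.80418401  6.75454937]
```

View pics/w2.png

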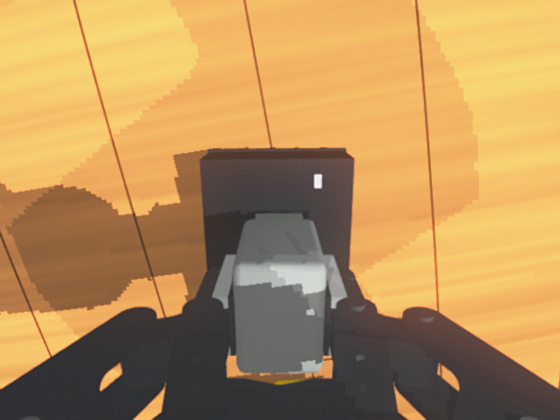

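Gripped at an opening of 29 mm. Lifting.

Emit:
{"fn": "step_arm", "kwargs": {
  "moves": [
    [0,0,-0.02,0,0,0,0.015],
    [0,0,-0.03,0,0,0,0.015],
    [0,0,-0.04,0,0,0,0.015],
    [0,0,-0.05,0,0,0,0.015],
    [0,0,0,0,0,0,0.015],
    [0,0,0,0,0,0,0.015]
  ]
}}

```text
time: 3.4
tool_pos: [0.493, 0.3151, 0.1903]
tool_rot: [0.002, 0.088, 0.996, 0.001]
contact_force: [-1.2, -0.8, -2.6]
gripper_width: 0.341
```

```bash
python3 - <<'E'
from h import *
s0=state()
p,d,W,ci=look("w3")
t,r,s=tool();print(t,r.as_matrix().round(4).tolist(),s["gripper_width"],s["contact_force"])
L=(W-t)@r.as_matrix()
np.save("L3.npy",L)
# points near grasp in tool frame
m=(d>0)&(abs(L[...,0])<.04)&(abs(L[...,1])<.016)&(L[...,2]<.02)&(L[...,2]>-.07)
z=L[m][:,2]; print(np.histogram(z,bins=18,range=(-.07,.02)))
top=m&(L[...,2]<-.034)&(L[...,2]>-.046); A=L[top]; print("top z",np.median(A[:,2])); print(rect(A))
# plane fit
B=A[abs(A[:,2]-np.median(A[:,2]))<.0015];print(np.linalg.lstsq(np.c_[B[:,:2],np.ones(len(B))],B[:,2],rcond=None)[0])
E
```

```text
[0.49174298 0.31449388 0.18782109] [[-0.9846, 0.1748, -0.0006], [0.1748, 0.9846, -0.0004], [0.0005, -0.0005, -1.0]] 0.3433993080471431 [-0.66993306  0.37383131 -2.57775983]
(array([  188,     6,    94,    36,    74,   849, 10048,   590,   479,
         439,   403,   346,   316,   286,   274,    22,     0,    77]), array([-0.07 , -0.065, -0.06 , -0.055, -0.05 , -0.045, -0.04 , -0.035,
       -0.03 , -0.025, -0.02 , -0.015, -0.01 , -0.005,  0.   ,  0.005,
        0.01 ,  0.015,  0.02 ]))
top z -0.03904907807353191
(array([ 0., -0.]), array([32. , 42.6]), 89.81654357910156)
[ 0.0033496  -0.00105056 -0.03909218]
```

View pics/w3.png

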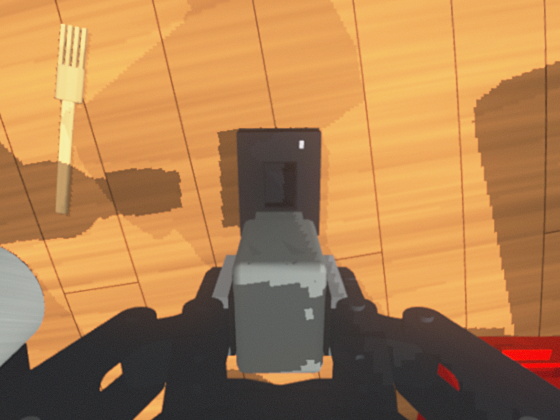

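The battery sits exactly centred in the hand. Its top is 39 mm behind the TCP, so the shoulder is 9 mm ahead of it, and its tilt is about 0. Moving to view the socket.

```bash
sed -i 's/print(list(np.round(r.inv().apply(dp),4))+list(np.round(rv\/n,4))+\[grip\])/print([float(x) for x in [*np.round(r.inv().apply(dp),4),*np.round(rv\/n,4),grip]])/' h.py; python3 - <<'E'
from h import *
s=plan([.60,.13,.24],167,6,.015)
s=plan([.69,-.035,.23],165,6,.015,s)
E
```

```text
from [0.4917 0.3145 0.1878] total rv [-0.001 -0.     0.051]
[-0.0231, -0.0271, -0.0087, -0.0001, -0.0001, 0.0085, 0.015]
[-0.0234, -0.0269, -0.0087, -0.0001, -0.0001, 0.0085, 0.015]
[-0.0236, -0.0267, -0.0087, -0.0001, -0.0001, 0.0085, 0.015]
[-0.0238, -0.0265, -0.0087, -0.0001, -0.0001, 0.0085, 0.015]
[-0.0241, -0.0263, -0.0087, -0.0001, -0.0001, 0.0085, 0.015]
[-0.0243, -0.0261, -0.0087, -0.0001, -0.0001, 0.0085, 0.015]
from [0.6  0.13 0.24] total rv [0.    0.    0.035]
[-0.0208, -0.0234, 0.0017, 0.0, 0.0, 0.0058, 0.015]
[-0.0209, -0.0233, 0.0017, 0.0, 0.0, 0.0058, 0.015]
[-0.0211, -0.0232, 0.0017, 0.0, 0.0, 0.0058, 0.015]
[-0.0212, -0.0231, 0.0017, 0.0, 0.0, 0.0058, 0.015]
[-0.0213, -0.0229, 0.0017, 0.0, 0.0, 0.0058, 0.015]
[-0.0215, -0.0228, 0.0017, 0.0, 0.0, 0.0058, 0.015]
```

Emit:
{"fn": "step_arm", "kwargs": {
  "moves": [
    [-0.0231,-0.0271,-0.0087,0,0,0.0085,0.015],
    [-0.0234,-0.0269,-0.0087,0,0,0.0085,0.015],
    [-0.0236,-0.0267,-0.0087,0,0,0.0085,0.015],
    [-0.0238,-0.0265,-0.0087,0,0,0.0085,0.015],
    [-0.0241,-0.0263,-0.0087,0,0,0.0085,0.015],
    [-0.0243,-0.0261,-0.0087,0,0,0.0085,0.015]
  ]
}}

```text
time: 4.05
tool_pos: [0.5996, 0.1289, 0.2373]
tool_rot: [-0.003, 0.113, 0.994, -0.001]
contact_force: [0.1, 0.3, -2.9]
gripper_width: 0.348
```

Emit:
{"fn": "step_arm", "kwargs": {
  "moves": [
    [-0.021,-0.0234,0.0017,0,0,0.006,0.015],
    [-0.021,-0.0233,0.0017,0,0,0.006,0.015],
    [-0.021,-0.0232,0.0017,0,0,0.006,0.015],
    [-0.021,-0.023,0.0017,0,0,0.006,0.015],
    [-0.021,-0.023,0.0017,0,0,0.006,0.015],
    [-0.021,-0.023,0.0017,0,0,0.006,0.015],
    [0,0,0,0,0,0,0.015],
    [0,0,0,0,0,0,0.015]
  ]
}}

```text
time: 4.85
tool_pos: [0.6883, -0.0349, 0.2268]
tool_rot: [-0.003, 0.132, 0.991, 0.0]
contact_force: [0.5, -0.3, -2.3]
gripper_width: 0.348
```

```bash
python3 - <<'E'
from h import *
p,d,W,ci=look("w4")
t,r,s=tool();print(t,r.as_matrix().round(4).tolist(),s["gripper_width"],s["contact_force"])
A=sel(W,d,(.643,-.022),.06,.055,.065);print("bay",len(A),rect(A))
A=sel(W,d,(.643,-.022),.03,.02,.05);print("well",len(A),rect(A))
A=sel(W,d,(.556,.002),.07,.088,.1);print("collar",len(A),rect(A))
A=sel(W,d,(.556,.002),.036,.0,.085);print("bore",len(A),rect(A))
L=(W-t)@r.as_matrix()
m=(d>0)&(abs(L[...,0])<.04)&(abs(L[...,1])<.017)&(L[...,2]<-.034)&(L[...,2]>-.046);A=L[m];print("inhand",np.median(A[:,2]),rect(A))
E
```

```text
[ 0.68841042 -0.03418317  0.22755882] [[-0.9657, 0.2597, -0.0044], [0.2597, 0.9657, 0.0011], [0.0045, -0.0, -1.0]] 0.34482019696536775 [-0.43343504  0.72284864 -1.7684034 ]
bay 5488 (array([633.3, -21.2]), array([ 64.3, 100.8]), 74.50231170654297)
well 1325 (array([647.2, -25.1]), array([25.2, 36.8]), 74.51641845703125)
collar 7502 (array([586.8,  -7.6]), array([123.7,  63.7]), 75.29346466064453)
bore 4713 (array([569.3,  -1.7]), array([71.8, 43.7]), 74.5985336303711)
inhand -0.03583153221406725 (array([0.7, 0. ]), array([34. , 42.4]), 89.9775619506836)
```

View pics/w4.png

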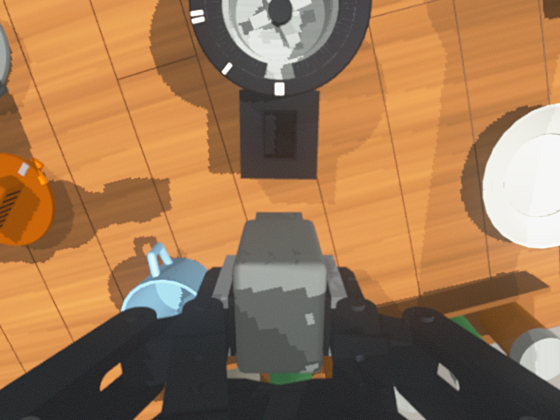

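Socket well at (280,135) px, which is (0.6472, −0.0251), measuring 25.2×36.8 mm with yaw −15.5°. The in-hand depth changed by 3 mm, so I recheck that.

Emit:
{"fn": "step_arm", "kwargs": {
  "moves": [
    [0,0,0,0,0,0,0.015],
    [0,0,0,0,0,0,0.015]
  ]
}}

```text
time: 5.1
tool_pos: [0.6891, -0.0335, 0.23]
tool_rot: [-0.0, 0.13, 0.991, 0.0]
contact_force: [0.0, -0.0, -1.4]
gripper_width: 0.341
```

```bash
python3 - <<'E'
from h import *
for k in range(2):
    t,r,s=tool();p,d,W,ci=look("w5")
    print(t,r.as_matrix()[:,2].round(4),r.as_matrix()[:,0].round(4))
    A=sel(W,d,(.647,-.025),.03,.02,.05);print("well",len(A),rect(A))
    L=(W-t)@r.as_matrix()
    m=(d>0)&(abs(L[...,0])<.04)&(abs(L[...,1])<.017)&(L[...,2]<-.03)&(L[...,2]>-.05);A=L[m]
    z=np.median(A[:,2]);B=A[abs(A[:,2]-z)<.0015];print(z,rect(B),np.linalg.lstsq(np.c_[B[:,:2],np.ones(len(B))],B[:,2],rcond=None)[0])
print(ci["world_from_camera"])
E
```

```text
[ 0.68913383 -0.03351875  0.22998534] [-6.e-04  2.e-04 -1.e+00] [-9.661e-01  2.583e-01  7.000e-04]
well 1295 (array([647.1, -25.1]), array([25.2, 36.9]), 74.27901458740234)
-0.03654681103303974 (array([ 0.8, -0.1]), array([42.1, 34. ]), 0.3601834177970886) [ 0.00069834  0.00130272 -0.03657988]
[ 0.68926365 -0.0336004   0.23026257] [-2.e-04  1.e-04 -1.e+00] [-9.660e-01  2.584e-01  2.000e-04]
well 1316 (array([647.2, -25.1]), array([25.2, 36.8]), 74.41825866699219)
-0.036568788783443634 (array([ 1.1, -0. ]), array([33.9, 42.3]), 89.99432373046875) [ 0.00115326  0.00131312 -0.03660633]
[[ 2.57682472e-01  9.28262740e-01  2.68194015e-01  6.21082763e-01]
 [ 9.66229654e-01 -2.47551532e-01 -7.15436628e-02 -1.64404056e-02]
 [-1.94772338e-05  2.77572558e-01 -9.60704676e-01  3.72437730e-01]
 [ 0.00000000e+00  0.00000000e+00  0.00000000e+00  1.00000000e+00]]
```

The wrist frame taken while the arm was still settling explains the change. Settled, the battery top is 36.6 mm behind the TCP with about +0.9 mm offset along tool x, so the TCP should be at z≈0.0714 when plugged home.

```bash
python3 - <<'E'
from h import *
s=plan([.648,-.0253,.112],164.5,4,.015)
E
```

```text
from [ 0.6894 -0.0338  0.2304] total rv [0.    0.    0.009]
[0.0105, -0.0006, 0.0296, 0.0, 0.0, 0.0022, 0.015]
[0.0105, -0.0007, 0.0296, 0.0, 0.0, 0.0022, 0.015]
[0.0105, -0.0007, 0.0296, 0.0, 0.0, 0.0022, 0.015]
[0.0105, -0.0007, 0.0296, 0.0, 0.0, 0.0022, 0.015]
```

Emit:
{"fn": "step_arm", "kwargs": {
  "moves": [
    [0.0105,-0.0007,0.0296,0,0,0.0022,0.015],
    [0.0105,-0.0007,0.0296,0,0,0.0022,0.015],
    [0.0105,-0.0007,0.0296,0,0,0.0022,0.015],
    [0.0105,-0.0007,0.0296,0,0,0.0022,0.015],
    [0,0,0,0,0,0,0.015],
    [0,0,0,0,0,0,0.015],
    [0,0,0,0,0,0,0.015],
    [0,0,0,0,0,0,0.015]
  ]
}}

```text
time: 6.0
tool_pos: [0.6505, -0.0265, 0.1149]
tool_rot: [0.002, 0.135, 0.991, -0.0]
contact_force: [0.1, -0.6, -1.7]
gripper_width: 0.346
```

```bash
python3 - <<'E'
from h import *
t,r,s=tool();p,d,W,ci=look("w6")
t,r,s=tool();print(t,r.as_matrix().round(4).tolist())
A=sel(W,d,(.647,-.025),.05,.057,.063);print("bay",len(A),rect(A))
A=sel(W,d,(.647,-.025),.028,.015,.05);print("well",len(A),rect(A))
L=(W-t)@r.as_matrix()
m=(d>0)&(abs(L[...,0])<.04)&(abs(L[...,1])<.017)&(L[...,2]<-.03)&(L[...,2]>-.05);A=L[m]
z=np.median(A[:,2]);B=A[abs(A[:,2]-z)<.0015];print(z,rect(B))
plan([.648,-.0253,.085],164.5,3,.015)
E
```

```text
[ 0.65012192 -0.02655116  0.11447312] [[-0.9634, 0.2681, 0.0041], [0.2681, 0.9634, -0.0006], [-0.0041, 0.0005, -1.0]]
bay 4733 (array([645. , -24.5]), array([64.4, 55.2]), 74.13908386230469)
well 976 (array([640.4, -23.3]), array([25.3, 17.3]), 73.27655792236328)
-0.036996629826744246 (array([ 0.6, -0.1]), array([42.2, 33.9]), 0.671436607837677)
from [ 0.6501 -0.0266  0.1145] total rv [ 0.     0.004 -0.001]
[0.0008, 0.0002, 0.0098, 0.0002, 0.0014, -0.0003, 0.015]
[0.0008, 0.0002, 0.0098, 0.0002, 0.0014, -0.0003, 0.015]
[0.0008, 0.0002, 0.0098, 0.0002, 0.0014, -0.0003, 0.015]
```

View pics/w6.png

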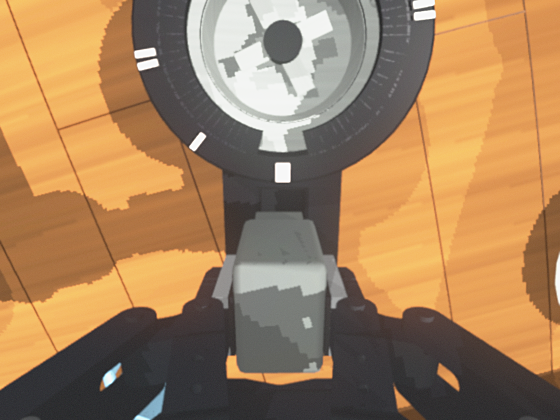

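Emit:
{"fn": "step_arm", "kwargs": {
  "moves": [
    [0,0,0,0,0,0,0.015],
    [0,0,0,0,0,0,0.015],
    [0,0,0,0,0,0,0.015],
    [0,0,0,0,0,0,0.015]
  ]
}}

```text
time: 6.45
tool_pos: [0.6483, -0.0262, 0.1119]
tool_rot: [-0.0, 0.135, 0.991, 0.0]
contact_force: [0.2, 0.2, -2.6]
gripper_width: 0.34
```

```bash
python3 - <<'E'
from h import *
t,r,s=tool();print(t,r.as_matrix().round(4).tolist())
plan([.648,-.0253,.085],164.4,3,.015)
E
```

```text
[ 0.64829476 -0.0262471   0.11186965] [[-0.9634, 0.2681, -0.0001], [0.2681, 0.9634, 0.0], [0.0001, -0.0, -1.0]]
from [ 0.6483 -0.0262  0.1119] total rv [-0.    -0.     0.001]
[0.0002, 0.0003, 0.009, -0.0, -0.0, 0.0003, 0.015]
[0.0002, 0.0003, 0.009, -0.0, -0.0, 0.0003, 0.015]
[0.0002, 0.0003, 0.009, -0.0, -0.0, 0.0003, 0.015]
```

Emit:
{"fn": "step_arm", "kwargs": {
  "moves": [
    [0.0003,0.0008,0.004,0,0,0.001,0.015],
    [0,0,0.006,0,0,0,0.015],
    [0,0,0.006,0,0,0,0.015],
    [0,0,0.006,0,0,0,0.015],
    [0,0,0,0,0,0,0.015],
    [0,0,0,0,0,0,0.015],
    [0,0,0,0,0,0,0.015]
  ]
}}

```text
time: 7.15
tool_pos: [0.6485, -0.0255, 0.0902]
tool_rot: [0.0, 0.136, 0.991, -0.0]
contact_force: [0.8, -0.6, -1.4]
gripper_width: 0.345
```

The foot is about 7 mm into the well with no resistance, so I continue.

Emit:
{"fn": "step_arm", "kwargs": {
  "moves": [
    [0,0,0.005,0,0,0,0.015],
    [0,0,0.005,0,0,0,0.015],
    [0,0,0.004,0,0,0,0.015],
    [0,0,0,0,0,0,0.015],
    [0,0,0,0,0,0,0.015],
    [0,0,0.003,0,0,0,0.015],
    [0,0,0,0,0,0,0.015],
    [0,0,0,0,0,0,0.015]
  ]
}}

```text
time: 7.95
tool_pos: [0.6482, -0.0254, 0.0729]
tool_rot: [-0.0, 0.136, 0.991, -0.0]
contact_force: [0.3, 0.0, -1.9]
gripper_width: 0.342
```

Emit:
{"fn": "step_arm", "kwargs": {
  "moves": [
    [0,0,0.002,0,0,0,0.015],
    [0,0,0,0,0,0,0.015],
    [0,0,0.001,0,0,0,0.015],
    [0,0,0.001,0,0,0,0.015],
    [0,0,0,0,0,0,0.015],
    [0,0,0,0,0,0,0.015],
    [0,0,0,0,0,0,0.015]
  ]
}}

```text
time: 8.65
tool_pos: [0.6486, -0.0255, 0.0709]
tool_rot: [0.0, 0.136, 0.991, -0.0]
contact_force: [-4.7, -0.2, 6.8]
gripper_width: 0.344
```

Emit:
{"fn": "step_arm", "kwargs": {
  "moves": [
    [0,0,0.0015,0,0,0,0.015],
    [0,0,0,0,0,0,0.015],
    [0,0,0,0,0,0,0.015],
    [0,0,0,0,0,0,0.015]
  ]
}}

```text
time: 9.05
tool_pos: [0.6488, -0.0255, 0.0709]
tool_rot: [0.0, 0.136, 0.991, -0.0]
contact_force: [-8.4, 1.1, 13.0]
gripper_width: 0.343
```

```bash
python3 - <<'E'
from h import *
t,r,s=tool();p,d,W,ci=look("w7")
print(t,s["contact_force"])
A=sel(W,d,(.648,-.025),.03,.098,.118);z=np.median(A[:,2]);B=A[abs(A[:,2]-z)<.0015];print("top z",z,rect(B),np.linalg.lstsq(np.c_[B[:,:2]-B[:,:2].mean(0),np.ones(len(B))],B[:,2],rcond=None)[0])
A=sel(W,d,(.556,.002),.062,.09,.1);print("collar",np.median(A[:,2]))
E
```

```text
[ 0.64880828 -0.02549943  0.070861  ] [-8.41082235  1.12545737 13.01941578]
top z 0.10749310250971587 (array([647.7, -26. ]), array([42.3, 42.2]), 75.36100769042969) [-0.00033863 -0.00311883  0.10751438]
collar 0.09455534201757983
```

View pics/w7.png

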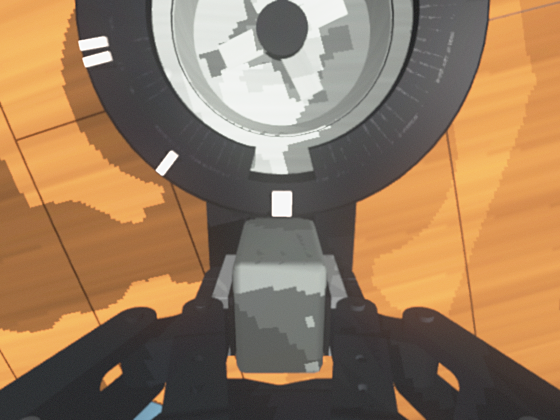

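Battery top at 0.1075 (expected 0.108, and the collar also reads 0.5 mm low) and the push no longer moves it, so it is plugged home. Releasing and rising.

Emit:
{"fn": "step_arm", "kwargs": {
  "moves": [
    [0,0,-0.001,0,0,0,0.05],
    [0,0,0,0,0,0,0.05],
    [0,0,0,0,0,0,0.05],
    [0,0,-0.03,0,0,0,0.05],
    [0,0,-0.045,0,0,0,0.05],
    [0,0,-0.045,0,0,0,0.05],
    [0,0,-0.03,0,0,0,0.05],
    [0,0,0,0,0,0,0.05]
  ]
}}

```text
time: 9.9
tool_pos: [0.6514, -0.0259, 0.2254]
tool_rot: [0.006, 0.136, 0.991, -0.0]
contact_force: [0.3, 0.9, 1.1]
gripper_width: 0.588
```

```bash
python3 - <<'E'
from h import *
s=plan([.53,-.274,.23],197.2,8,.05)
E
```

```text
from [ 0.6514 -0.0259  0.2254] total rv [-0.002  0.011 -0.573]
[0.0063, -0.034, -0.0007, -0.0002, 0.0014, -0.0716, 0.05]
[0.0087, -0.0334, -0.0007, -0.0002, 0.0014, -0.0716, 0.05]
[0.011, -0.0327, -0.0007, -0.0002, 0.0014, -0.0716, 0.05]
[0.0134, -0.0318, -0.0007, -0.0002, 0.0014, -0.0716, 0.05]
[0.0156, -0.0308, -0.0007, -0.0002, 0.0014, -0.0716, 0.05]
[0.0178, -0.0296, -0.0006, -0.0002, 0.0014, -0.0716, 0.05]
[0.0198, -0.0283, -0.0006, -0.0002, 0.0014, -0.0716, 0.05]
[0.0218, -0.0268, -0.0006, -0.0002, 0.0014, -0.0716, 0.05]
```

Emit:
{"fn": "step_arm", "kwargs": {
  "moves": [
    [0.0063,-0.034,0,0,0,-0.0716,0.05],
    [0.0087,-0.0334,0,0,0,-0.0716,0.05],
    [0.011,-0.0327,0,0,0,-0.0716,0.05],
    [0.0134,-0.0318,0,0,0,-0.0716,0.05],
    [0.0156,-0.0308,0,0,0,-0.0716,0.05],
    [0.0178,-0.0296,0,0,0,-0.0716,0.05],
    [0.0198,-0.0283,0,0,0,-0.0716,0.05],
    [0.0218,-0.0268,0,0,0,-0.0716,0.05]
  ]
}}

```text
time: 10.7
tool_pos: [0.5256, -0.2744, 0.2166]
tool_rot: [-0.001, -0.151, 0.989, 0.001]
contact_force: [0.1, -1.1, 0.3]
gripper_width: 0.587
```

Emit:
{"fn": "step_arm", "kwargs": {
  "moves": [
    [0,0,0,0,0,0,0.05],
    [0,0,0,0,0,0,0.05],
    [0,0,0,0,0,0,0.05],
    [0,0,0,0,0,0,0.05],
    [0,0,0,0,0,0,0.05],
    [0,0,0,0,0,0,0.05]
  ]
}}

```text
time: 11.3
tool_pos: [0.5272, -0.2729, 0.2184]
tool_rot: [-0.0, -0.15, 0.989, 0.0]
contact_force: [0.0, -0.6, 0.6]
gripper_width: 0.584
```

```bash
python3 - <<'E'
from h import *
t,r,s=tool();p,d,W,ci=look("w8")
print(t,r.as_matrix().round(4).tolist())
c=(.494,-.287)
A=sel(W,d,c,.06,.016,.026);print("flange",len(A),rect(A),np.median(A[:,2]))
A=sel(W,d,c,.04,.046,.056);print("paddle",len(A),rect(A),np.median(A[:,2]))
p,d,W,ci=look("t8","top")
A=sel(W,d,(.645,-.022),.035,.1,.118);print("batt top",len(A),rect(A),np.median(A[:,2]))
E
```

```text
[ 0.5271945  -0.2729195   0.21840036] [[-0.9549, -0.2969, -0.0], [-0.2969, 0.9549, 0.0], [0.0, 0.0, -1.0]]
flange 7263 (array([ 495.7, -288.2]), array([95.7, 94.1]), 42.67390823364258) 0.02057575468872186
paddle 1519 (array([ 496.1, -288.2]), array([58.1, 18.5]), 17.47795867919922) 0.05035687597927774
batt top 166 (array([644.5, -23.8]), array([30.2, 43.2]), 75.02951049804688) 0.1072789244885125
```

View pics/w8.png

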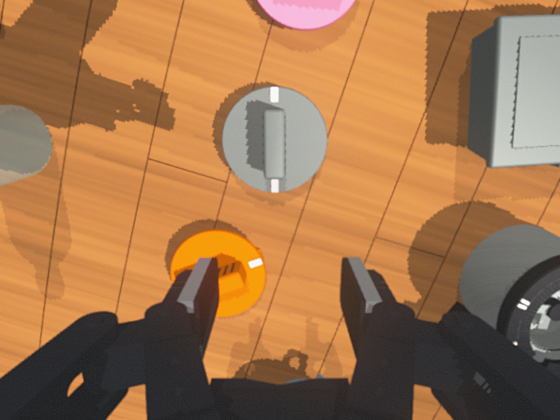

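View pics/t8.png

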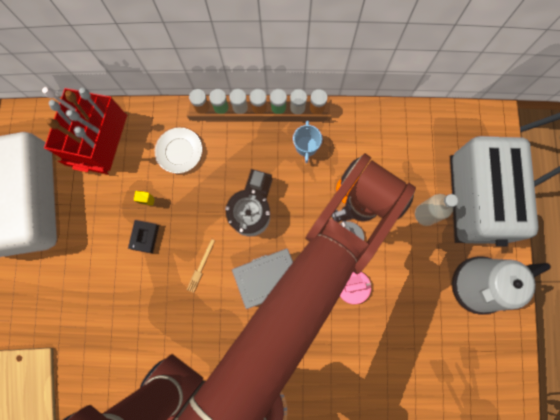

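Grey lid at (275,140) px, which is (0.496, −0.288); paddle 58×18.5 mm with yaw 17.4°. The battery still stands in the socket, with its top at 0.107. Going down on the paddle.

```bash
python3 - <<'E'
from h import *
s=plan([.4959,-.2882,.08],197.45,4,.04)
E
```

```text
from [ 0.5271 -0.2732  0.2184] total rv [-0.     0.    -0.004]
[0.0086, -0.0013, 0.0346, -0.0, 0.0, -0.0009, 0.04]
[0.0086, -0.0013, 0.0346, -0.0, 0.0, -0.0009, 0.04]
[0.0086, -0.0013, 0.0346, -0.0, 0.0, -0.0009, 0.04]
[0.0086, -0.0013, 0.0346, -0.0, 0.0, -0.0009, 0.04]
```

Emit:
{"fn": "step_arm", "kwargs": {
  "moves": [
    [0.0086,-0.0013,0.0346,0,0,-0.001,0.04],
    [0.0086,-0.0013,0.0346,0,0,-0.001,0.04],
    [0.0086,-0.0013,0.0346,0,0,-0.001,0.04],
    [0.0086,-0.0013,0.0346,0,0,-0.001,0.04],
    [0,0,0,0,0,0,0.04],
    [0,0,0,0,0,0,0.04],
    [0,0,0,0,0,0,0.04],
    [0,0,0,0,0,0,0.04]
  ]
}}

```text
time: 12.2
tool_pos: [0.4974, -0.2897, 0.0829]
tool_rot: [0.002, -0.152, 0.988, -0.002]
contact_force: [-0.5, 0.4, -0.2]
gripper_width: 0.467
```

Emit:
{"fn": "step_arm", "kwargs": {
  "moves": [
    [0,0,0,0,0,0,0.04],
    [0,0,0,0,0,0,0.04]
  ]
}}

```text
time: 12.4
tool_pos: [0.4963, -0.2891, 0.0812]
tool_rot: [0.001, -0.152, 0.988, -0.001]
contact_force: [-0.1, 0.8, -0.6]
gripper_width: 0.468
```

```bash
python3 - <<'E'
from h import *
t,r,s=tool();print(s["gripper_width"]);p,d,W,ci=look("w9")
A=sel(W,d,(.496,-.288),.04,.046,.056);print("paddle",len(A),rect(A),np.median(A[:,2]))
s=plan([.4959,-.2882,.028],197.45,2,.04)
E
```

```text
0.4677973347063144
paddle 3877 (array([ 495.2, -288.3]), array([57.3, 18.9]), 17.619184494018555) 0.05037547638422454
from [ 0.4961 -0.2889  0.0808] total rv [-0.001  0.001  0.   ]
[-0.0, 0.0004, 0.0264, -0.0005, 0.0004, 0.0, 0.04]
[-0.0, 0.0004, 0.0264, -0.0005, 0.0004, 0.0, 0.04]
```

View pics/w9.png

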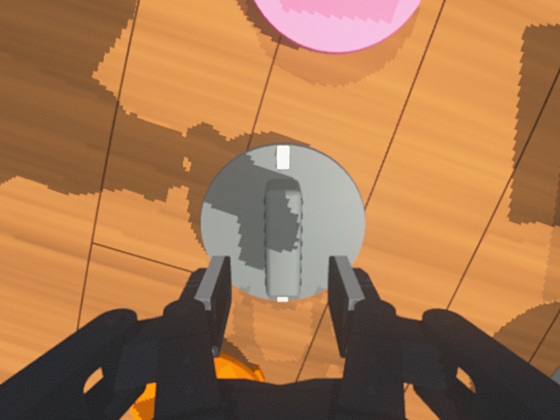

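Paddle centred between the fingers at about (283,240). Descend and grip.

Emit:
{"fn": "step_arm", "kwargs": {
  "moves": [
    [0.0003,0.0003,0.02,0,0,0,0.04],
    [0,0,0.018,0,0,0,0.04],
    [0,0,0.0135,0,0,0,0.04],
    [0,0,0,0,0,0,0.04],
    [0,0,0,0,0,0,0.04],
    [0,0,0,0,0,0,0.04],
    [0,0,0,0,0,0,0.04],
    [0,0,0,0,0,0,0.04]
  ]
}}

```text
time: 13.25
tool_pos: [0.4957, -0.2889, 0.0294]
tool_rot: [0.001, -0.152, 0.988, -0.001]
contact_force: [-0.9, -0.5, 0.2]
gripper_width: 0.464
```

Emit:
{"fn": "step_arm", "kwargs": {
  "moves": [
    [0,0,0,0,0,0,0.005],
    [0,0,0,0,0,0,0.005],
    [0,0,0,0,0,0,0.005],
    [0,0,0,0,0,0,0.005],
    [0,0,0,0,0,0,0.005],
    [0,0,0,0,0,0,0.005]
  ]
}}

```text
time: 13.85
tool_pos: [0.4956, -0.2888, 0.029]
tool_rot: [0.0, -0.152, 0.988, -0.0]
contact_force: [0.3, -0.7, 3.7]
gripper_width: 0.191
```

Gripped. Before lifting, I fit the mouth circle from the settled wrist frame w5.

Emit:
{"fn": "step_arm", "kwargs": {
  "moves": [
    [0,0,-0.01,0,0,0,0.005],
    [0,0,-0.03,0,0,0,0.005],
    [0,0,-0.045,0,0,0,0.005],
    [0,0,-0.045,0,0,0,0.005],
    [0,0,-0.04,0,0,0,0.005],
    [0,0,0,0,0,0,0.005],
    [0,0,0,0,0,0,0.005],
    [0,0,0,0,0,0,0.005]
  ]
}}

```text
time: 14.65
tool_pos: [0.494, -0.2876, 0.1961]
tool_rot: [-0.001, -0.152, 0.988, 0.001]
contact_force: [-0.5, 0.2, -1.5]
gripper_width: 0.199
```

```bash
python3 - <<'E'
from h import *
from scipy.optimize import least_squares
for f in ["w4","w5","w7"]:
    Z=np.load(f+".npz");W=Z["W"];d=Z["d"]
    m=(d>0)&(W[...,2]>.091)&(W[...,2]<.098)&(np.hypot(W[...,0]-.557,W[...,1])<.075)
    m=cv2.morphologyEx(m.astype(np.uint8),cv2.MORPH_OPEN,np.ones((3,3)))
    e=(m-cv2.erode(m,np.ones((3,3)),borderValue=1)).astype(bool)
    P=W[e][:,:2];
    o=least_squares(lambda q:np.hypot(P[:,0]-q[0],P[:,1]-q[1])-q[2],[.557,0,.06],loss="cauchy",f_scale=.001)
    c=np.array([.557,0])
    rr=np.hypot(*(P-c).T)
    out=[]
    for r0 in (.062,.040):
        Q=P[(abs(rr-r0)<.005)]
        o=least_squares(lambda q:np.hypot(Q[:,0]-q[0],Q[:,1]-q[1])-q[2],[.557,0,r0],loss="soft_l1",f_scale=.0007)
        out.append((len(Q),o.x.round(4).tolist(), np.ptp(np.degrees(np.arctan2(*(Q-c).T[::-1]))).round()))
    print(f,out)
yw=np.radians(-15.6);print(np.array([.6472,-.0251])-.092*np.array([np.cos(yw),np.sin(yw)]))
E
```

```text
w4 [(423, [0.5581, -0.0003, 0.0613], np.float64(181.0)), (239, [0.5587, -0.0005, 0.04], np.float64(182.0))]
w5 [(386, [0.558, -0.0003, 0.0614], np.float64(180.0)), (238, [0.5585, -0.0004, 0.0402], np.float64(179.0))]
w7 [(1176, [0.5589, -0.0005, 0.0606], np.float64(188.0)), (765, [0.558, -0.0003, 0.0403], np.float64(191.0))]
[ 5.58589044e-01 -3.59376503e-04]
```

Mouth at (0.5584, −0.0004), consistent across frames and with the socket position.

Emit:
{"fn": "step_arm", "kwargs": {
  "moves": [
    [0,0,0,0,0,0,0.005],
    [0,0,0,0,0,0,0.005],
    [0,0,0,0,0,0,0.005]
  ]
}}

```text
time: 14.95
tool_pos: [0.4947, -0.2882, 0.1972]
tool_rot: [-0.001, -0.152, 0.988, 0.001]
contact_force: [-0.4, -0.4, -1.9]
gripper_width: 0.193
```

```bash
python3 - <<'E'
from h import *
t,r,s=tool();p,d,W,ci=look("w10")
print(t,r.as_matrix().round(4).tolist(),s["gripper_width"],s["contact_force"])
L=(W-t)@r.as_matrix()
def S(z0,z1,rad): 
    m=(d>0)&(np.hypot(L[...,0],L[...,1])<rad)&(L[...,2]>z0)&(L[...,2]<z1);return L[m]
A=S(-.04,.02,.06);print(np.histogram(A[:,2],bins=24,range=(-.04,.02)))
A=S(.002,.014,.055);z=np.median(A[:,2]);B=A[abs(A[:,2]-z)<.002];print("flange",z,rect(B),np.linalg.lstsq(np.c_[B[:,:2],np.ones(len(B))],B[:,2],rcond=None)[0])
yw=164.45
plan([.5584,-.0004,.195],yw,8,.005)
E
```

```text
[ 0.49474316 -0.28819822  0.1972254 ] [[-0.954, -0.2997, -0.0017], [-0.2997, 0.954, 0.0013], [0.0013, 0.0018, -1.0]] 0.19348850058877745 [-0.36005496 -0.39481733 -1.86813241]
(array([  243,   829,   215,   220,   278,   308,   482,  6216,   694,
         324,   286,   247,   231,   199,   113,    80,    76,    66,
        1330, 16819,   543,    10,     0,     0]), array([-0.04  , -0.0375, -0.035 , -0.0325, -0.03  , -0.0275, -0.025 ,
       -0.0225, -0.02  , -0.0175, -0.015 , -0.0125, -0.01  , -0.0075,
       -0.005 , -0.0025,  0.    ,  0.0025,  0.005 ,  0.0075,  0.01  ,
        0.0125,  0.015 ,  0.0175,  0.02  ]))
flange 0.008472894786526146 (array([1.8, 0.2]), array([90.7, 93.7]), 37.1314582824707) [-0.00168502  0.00010572  0.00849383]
from [ 0.4949 -0.2883  0.1976] total rv [ 0.001 -0.001  0.576]
[-0.0184, 0.032, 0.0003, 0.0001, -0.0002, 0.072, 0.005]
[-0.016, 0.0332, 0.0003, 0.0001, -0.0002, 0.072, 0.005]
[-0.0136, 0.0343, 0.0003, 0.0001, -0.0002, 0.072, 0.005]
[-0.0111, 0.0351, 0.0003, 0.0001, -0.0002, 0.072, 0.005]
[-0.0085, 0.0359, 0.0003, 0.0001, -0.0002, 0.072, 0.005]
[-0.0059, 0.0364, 0.0003, 0.0001, -0.0002, 0.072, 0.005]
[-0.0033, 0.0367, 0.0003, 0.0001, -0.0002, 0.072, 0.005]
[-0.0007, 0.0368, 0.0003, 0.0001, -0.0002, 0.072, 0.005]
```

View pics/w10.png

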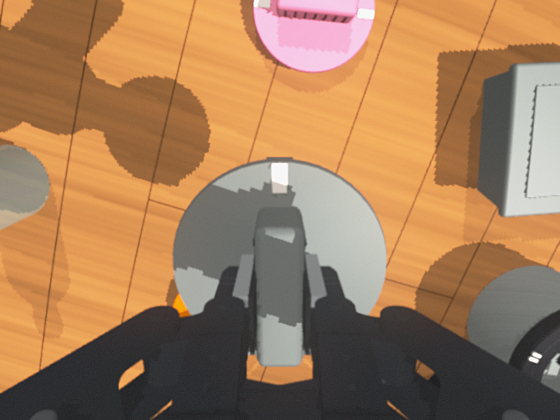

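```bash
python3 - <<'E'
from h import *
from scipy.optimize import least_squares
t,r,s=tool();Z=np.load("w10.npz");W=Z["W"];d=Z["d"]
L=(W-np.array([.49475,-.2882,.1972]))@r.as_matrix()
m=((d>0)&(np.hypot(L[...,0],L[...,1])<.06)&(abs(L[...,2]-.0085)<.002)).astype(np.uint8)
e=(m-cv2.erode(m,np.ones((3,3)))).astype(bool)
Q=L[e];Q=Q[abs(np.hypot(Q[:,0],Q[:,1])-.0475)<.004];Q=Q[Q[:,0]>0]
o=least_squares(lambda q:np.hypot(Q[:,0]-q[0],Q[:,1]-q[1])-q[2],[0,0,.0475],loss="soft_l1",f_scale=.0007);print(len(Q),o.x)
m=(d>0)&(abs(L[...,0])<.04)&(abs(L[...,1])<.012)&(abs(L[...,2]+.0213)<.0015);A=L[m];print(rect(A),np.median(A[:,2]))
E
```

```text
667 [-0.00025574 -0.00079349  0.04675141]
(array([-0. , -1.5]), array([58.1, 23.7]), 7.249020099639893) -0.021380741976919786
```

Emit:
{"fn": "step_arm", "kwargs": {
  "moves": [
    [-0.0184,0.032,0,0,0,0.072,0.005],
    [-0.016,0.0332,0,0,0,0.072,0.005],
    [-0.0136,0.0343,0,0,0,0.072,0.005],
    [-0.0111,0.0351,0,0,0,0.072,0.005],
    [-0.0085,0.0359,0,0,0,0.072,0.005],
    [-0.0059,0.0364,0,0,0,0.072,0.005],
    [-0.0033,0.0367,0,0,0,0.072,0.005],
    [-0.0007,0.0368,0,0,0,0.072,0.005]
  ]
}}

```text
time: 15.8
tool_pos: [0.5588, 0.0009, 0.1985]
tool_rot: [0.0, 0.137, 0.991, -0.0]
contact_force: [0.4, -0.1, -0.1]
gripper_width: 0.196
```

Emit:
{"fn": "step_arm", "kwargs": {
  "moves": [
    [0,0,0,0,0,0,0.005],
    [0,0,0,0,0,0,0.005],
    [0,0,0,0,0,0,0.005],
    [0,0,0,0,0,0,0.005],
    [0,0,0,0,0,0,0.005],
    [0,0,0,0,0,0,0.005],
    [0,0,0,0,0,0,0.005],
    [0,0,0,0,0,0,0.005]
  ]
}}

```text
time: 16.6
tool_pos: [0.5587, -0.0008, 0.1985]
tool_rot: [0.0, 0.136, 0.991, -0.0]
contact_force: [-0.4, -0.2, -1.2]
gripper_width: 0.197
```

```bash
python3 - <<'E'
from h import *
from scipy.optimize import least_squares
t,r,s=tool();p,d,W,ci=look("w11")
print(t,r.as_matrix().round(4).tolist(),s["gripper_width"],s["contact_force"])
L=(W-t)@r.as_matrix()
m=((d>0)&(np.hypot(L[...,0],L[...,1])<.06)&(abs(L[...,2]-.0085)<.0025)).astype(np.uint8)
B=L[m>0];print(np.linalg.lstsq(np.c_[B[:,:2],np.ones(len(B))],B[:,2],rcond=None)[0])
e=(m-cv2.erode(m,np.ones((3,3)))).astype(bool)
Q=L[e];Q=Q[abs(np.hypot(Q[:,0],Q[:,1])-.0475)<.004];Q=Q[Q[:,0]>0]
o=least_squares(lambda q:np.hypot(Q[:,0]-q[0],Q[:,1]-q[1])-q[2],[0,0,.0475],loss="soft_l1",f_scale=.0007);print(len(Q),o.x)
m=(d>0)&(abs(L[...,0])<.04)&(abs(L[...,1])<.012)&(abs(L[...,2]+.0213)<.0015);A=L[m];print(rect(A),np.median(A[:,2]))
# pointer
hsv=p.astype(int);w=(p.min(2)>205)&(abs(L[...,2]-.0085)<.003)&(L[...,0]>.02)&(np.hypot(L[...,0],L[...,1])<.055);A=L[w];print("pointer",len(A),A.mean(0))
E
```

```text
[ 0.55873065 -0.00079007  0.19853064] [[-0.9633, 0.2686, 0.0], [0.2686, 0.9633, -0.0], [-0.0, -0.0, -1.0]] 0.19699431018067612 [-0.44777129 -0.23590757 -1.23656327]
[-1.30636762e-03 -8.15097557e-05  8.47856008e-03]
633 [-0.00036388 -0.00094314  0.04658227]
(array([-0.8, -1.5]), array([58. , 23.7]), 7.164234161376953) -0.02137271421823419
pointer 515 [ 0.03943253 -0.0010436   0.00726518]
```

View pics/w11.png

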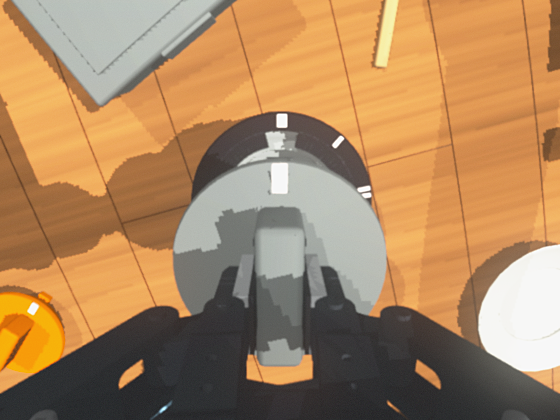

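Lid held level, lid_mid 4 mm ahead of the TCP, and the pointer (280,178) lines up with the notch rib (282,120). The lid seats at TCP z≈0.1105. Lowering to just above the mouth.

Emit:
{"fn": "step_arm", "kwargs": {
  "moves": [
    [0.0007,0.0008,0.02,0,0,0,0.005],
    [0,0,0.025,0,0,0,0.005],
    [0,0,0.02,0,0,0,0.005],
    [0,0,0,0,0,0,0.005],
    [0,0,0,0,0,0,0.005],
    [0,0,0,0,0,0,0.005],
    [0,0,0,0,0,0,0.005],
    [0,0,0,0,0,0,0.005]
  ]
}}

```text
time: 17.45
tool_pos: [0.559, 0.0003, 0.1348]
tool_rot: [0.001, 0.135, 0.991, 0.0]
contact_force: [0.1, -0.0, -0.7]
gripper_width: 0.197
```

Emit:
{"fn": "step_arm", "kwargs": {
  "moves": [
    [0,0,0,0,0,0,0.005],
    [0,0,0,0,0,0,0.005],
    [0,0,0,0,0,0,0.005]
  ]
}}

```text
time: 17.75
tool_pos: [0.5583, 0.0004, 0.1336]
tool_rot: [0.0, 0.135, 0.991, 0.0]
contact_force: [0.2, -0.4, -0.4]
gripper_width: 0.195
```

```bash
python3 - <<'E'
from h import *
t,r,s=tool();p,d,W,ci=look("w12")
print(t,r.as_matrix().round(4).tolist(),s["contact_force"])
E
```

```text
[5.58307549e-01 3.72203715e-04 1.33598258e-01] [[-0.9633, 0.2683, 0.0001], [0.2683, 0.9633, -0.0], [-0.0001, 0.0, -1.0]] [ 0.18811201 -0.4069302  -0.41729947]
```

View pics/w12.png

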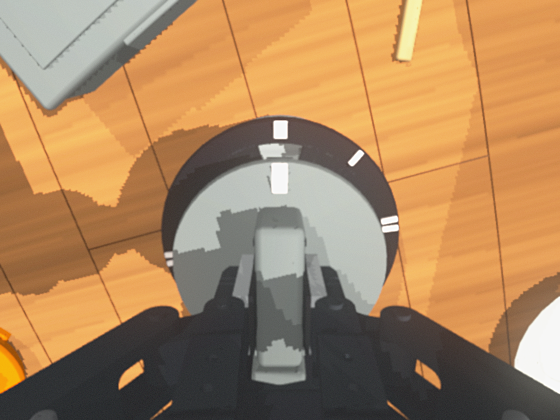

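The pointer (280,178), notch (280,150) and rib (280,129) are in line. Descending gently.

Emit:
{"fn": "step_arm", "kwargs": {
  "moves": [
    [0,0,0.005,0,0,0,0.005],
    [0,0,0.005,0,0,0,0.005],
    [0,0,0.004,0,0,0,0.005],
    [0,0,0,0,0,0,0.005],
    [0,0,0,0,0,0,0.005],
    [0,0,0,0,0,0,0.005]
  ]
}}

```text
time: 18.4
tool_pos: [0.5584, 0.0004, 0.1196]
tool_rot: [0.0, 0.135, 0.991, -0.0]
contact_force: [0.7, -0.3, -1.0]
gripper_width: 0.196
```

Emit:
{"fn": "step_arm", "kwargs": {
  "moves": [
    [0,0,0.004,0,0,0,0.005],
    [0,0,0.0035,0,0,0,0.005],
    [0,0,0,0,0,0,0.005],
    [0,0,0,0,0,0,0.005],
    [0,0,0.0015,0,0,0,0.005],
    [0,0,0,0,0,0,0.005],
    [0,0,0,0,0,0,0.005]
  ]
}}

```text
time: 19.1
tool_pos: [0.5583, 0.0004, 0.1105]
tool_rot: [0.0, 0.135, 0.991, 0.0]
contact_force: [0.6, -0.4, -1.9]
gripper_width: 0.194
```

Emit:
{"fn": "step_arm", "kwargs": {
  "moves": [
    [0,0,0.001,0,0,0,0.005],
    [0,0,0.0005,0,0,0,0.005],
    [0,0,0,0,0,0,0.005],
    [0,0,0,0,0,0,0.005],
    [0,0,0,0,0,0,0.005]
  ]
}}

```text
time: 19.6
tool_pos: [0.5585, 0.0004, 0.11]
tool_rot: [0.0, 0.135, 0.991, -0.0]
contact_force: [-4.5, -0.3, 5.8]
gripper_width: 0.197
```

```bash
python3 - <<'E'
from h import *
t,r,s=tool();p,d,W,ci=look("w13")
print(t,s["contact_force"],s["ft_torque"],s["joint_pos"])
A=sel(W,d,(.5584,-.0004),.046,.098,.108);print("flange z",np.median(A[:,2]))
rad=np.hypot(W[...,0]-.5584,W[...,1]);m=(d>0)&(rad>.053)&(rad<.06)&(abs(W[...,2]-.095)<.006);print("collar",np.median(W[m][:,2]))
E
```

```text
[5.58515696e-01 3.78537672e-04 1.10033679e-01] [-4.54865618 -0.28018421  5.782648  ] [0.0378968  0.54727004 0.01143941] [-1.32544778e-01  1.54606040e-03  1.87503498e+00 -4.88161937e-05
  1.26461843e+00 -1.43182648e+00]
flange z 0.10160828191407696
collar 0.09466377502038582
```

View pics/w13.png

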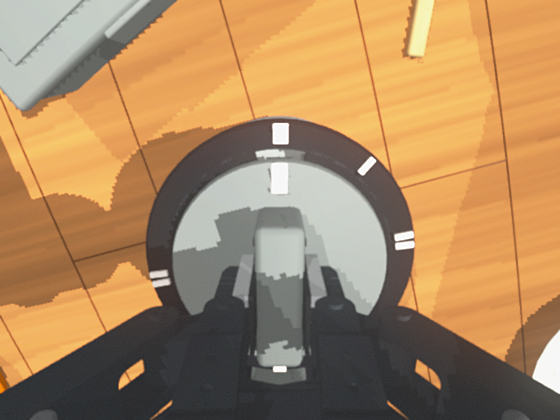

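Flange at 0.1016 (expected 0.102), so the lid is seated. I ease off 0.5 mm and turn clockwise (+z of the tool).

Emit:
{"fn": "step_arm", "kwargs": {
  "moves": [
    [0,0,-0.0005,0,0,0.05,0.005],
    [0,0,0,0,0,0.08,0.005],
    [0,0,0,0,0,0.08,0.005],
    [0,0,0,0,0,0.08,0.005],
    [0,0,0,0,0,0.08,0.005],
    [0,0,0,0,0,0,0.005],
    [0,0,0,0,0,0,0.005]
  ]
}}

```text
time: 20.35
tool_pos: [0.5588, 0.0003, 0.11]
tool_rot: [0.001, 0.315, 0.949, 0.0]
contact_force: [-1.4, -0.3, 2.7]
gripper_width: 0.193
```

```bash
python3 - <<'E'
from h import *
t,r,s=tool();p,d,W,ci=look("w14")
x=r.as_matrix()[:,0];print(t,s["contact_force"],s["ft_torque"],"yaw",np.degrees(np.arctan2(x[1],x[0])),r.as_matrix()[:,2].round(4))
A=sel(W,d,(.5584,-.0004),.046,.098,.108);print("flange z",np.median(A[:,2]))
E
```

```text
[5.58763642e-01 3.01711471e-04 1.10022840e-01] [-1.37961499 -0.34016322  2.69376386] [0.02462544 0.07353668 0.03250938] yaw 143.33334940418828 [ 1.2e-03 -2.0e-04 -1.0e+00]
flange z 0.10160298292252026
```

View pics/w14.png

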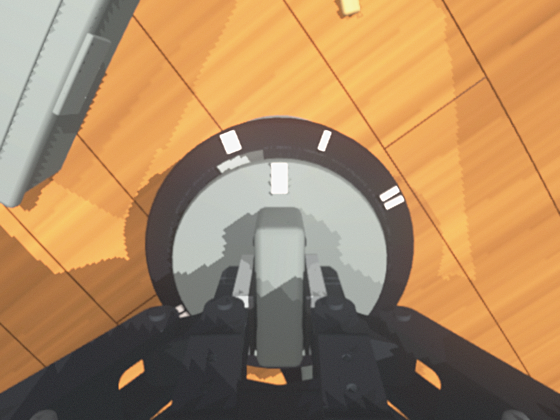

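Turned 21°, and the pointer (280,178) now sits halfway between the notch rib (231,141) and the pulse rib (324,140). Continue.

Emit:
{"fn": "step_arm", "kwargs": {
  "moves": [
    [0,0,0,0,0,0.07,0.005],
    [0,0,0,0,0,0.07,0.005],
    [0,0,0,0,0,0.07,0.005],
    [0,0,0,0,0,0.07,0.005],
    [0,0,0,0,0,0.05,0.005],
    [0,0,0,0,0,0,0.005],
    [0,0,0,0,0,0,0.005],
    [0,0,0,0,0,0,0.005]
  ]
}}

```text
time: 21.2
tool_pos: [0.5586, 0.0001, 0.11]
tool_rot: [0.0, 0.466, 0.885, -0.0]
contact_force: [-2.0, -1.4, 4.9]
gripper_width: 0.198
```

```bash
cat > fin.py <<'E'
from h import *
import sys
t,r,s=tool();p,d,W,ci=look(sys.argv[1])
x=r.as_matrix()[:,0];print(t,s["contact_force"],s["ft_torque"],"yaw",np.degrees(np.arctan2(x[1],x[0])),r.as_matrix()[:,2].round(4),s["gripper_width"],s["joint_vel"].round(4))
A=sel(W,d,(.5584,-.0004),.046,.098,.108);print("flange z",np.median(A[:,2]))
w=(p.min(2)>190)&(d>0)
c=np.array([.5584,-.0004])
n,lab,st,ce=cv2.connectedComponentsWithStats(w.astype(np.uint8))
for i in range(1,n):
    if st[i,4]<25: continue
    q=np.median(W[lab==i],0)
    if np.hypot(*(q[:2]-c))<.065: print(ce[i].round(),"ang",np.degrees(np.arctan2(*(q[:2]-c)[::-1])).round(1),"r",np.hypot(*(q[:2]-c)).round(4),q[2].round(4))
E
python3 fin.py w15
```

```text
[5.58598813e-01 1.49158094e-04 1.09995874e-01] [-1.96968905 -1.40667728  4.87550408] [-0.22299444  0.19758685  0.10068919] yaw 124.39211452340105 [ 8.e-04 -5.e-04 -1.e+00] 0.19837119708668727 [ 0.0006 -0.0012  0.0001  0.0001  0.0005  0.0018]
flange z 0.10160743305494543
[279. 132.] ang 124.4 r 0.0569 0.0958
[193. 164.] ang 164.2 r 0.0569 0.0961
[362. 162.] ang 86.8 r 0.0566 0.096
[369. 168.] ang 82.4 r 0.0566 0.096
[277. 189.] ang 127.0 r 0.0363 0.1017
[205. 182.] ang 171.6 r 0.0478 0.0811
[244. 300.] ang 174.5 r 0.0144 0.1467
```

View pics/w15.png

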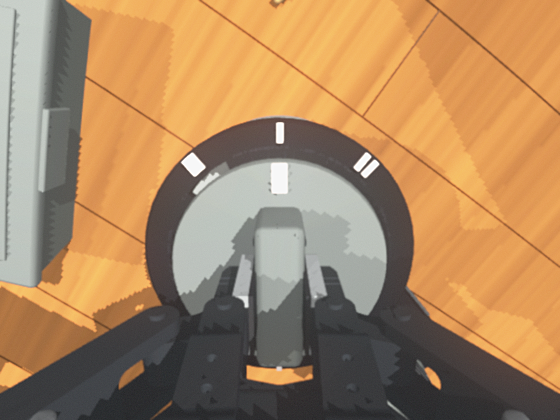

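The pointer (280,178) lines up exactly with the pulse rib (279,132). I hold to let it settle, check once more including the battery, then hand in.

Emit:
{"fn": "step_arm", "kwargs": {
  "moves": [
    [0,0,0,0,0,0,0.005],
    [0,0,0,0,0,0,0.005],
    [0,0,0,0,0,0,0.005],
    [0,0,0,0,0,0,0.005],
    [0,0,0,0,0,0,0.005],
    [0,0,0,0,0,0,0.005],
    [0,0,0,0,0,0,0.005]
  ]
}}

```text
time: 21.95
tool_pos: [0.5586, 0.0001, 0.11]
tool_rot: [0.0, 0.466, 0.885, -0.0]
contact_force: [-2.1, -1.3, 4.0]
gripper_width: 0.192
```

```bash
python3 fin.py w16; python3 - <<'E'
from h import *
p,d,W,ci=look("s16","scene")
A=sel(W,d,(.647,-.025),.03,.1,.118);print("batt",len(A),rect(A) if len(A)>5 else 0,np.median(A[:,2]) if len(A) else 0)
E
```

```text
[5.58601143e-01 1.44646434e-04 1.10016194e-01] [-2.07520482 -1.29118073  4.034247  ] [-0.21521454  0.24166328  0.09071692] yaw 124.39306612532137 [ 8.e-04 -5.e-04 -1.e+00] 0.1922831883849016 [-0.0007  0.0016  0.0014 -0.0011  0.0003 -0.0009]
flange z 0.10160399940795144
[279. 132.] ang 124.4 r 0.0569 0.096
[193. 164.] ang 164.2 r 0.0569 0.0961
[362. 162.] ang 86.9 r 0.0566 0.096
[369. 168.] ang 82.4 r 0.0566 0.0961
[277. 189.] ang 127.1 r 0.0362 0.1017
[205. 182.] ang 171.6 r 0.0478 0.081
[244. 300.] ang 174.5 r 0.0145 0.1469
batt 259 (array([649.1, -24.5]), array([30.8, 41. ]), 73.4044189453125) 0.10779176497360687
```

View pics/s16.png

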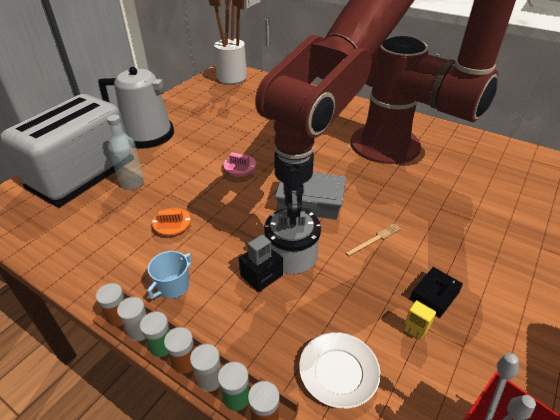

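The scene view shows the battery home in the bay (260,255), the lid in the mouth still gripped (292,225), and everything else in place.

```bash
python3 -c "
from plant import *
print(job_done())"
```

```text
the job is handed in; nothing more can be done
None
```

The job is handed in at about 22 s of robot time, with the arm still gripping the lid at the pulse mark. No verdict was reported.

- **Battery:** It is plugged home in the chopper's socket. Its top reads 0.1078 m against 0.108 expected, it stands centred to about 2 mm, and the arm is clear of it.
- **Lid:** It is seated in the mouth, with its flange at 0.1016 m against 0.102 expected, and level. I turned it clockwise about 40° (0.70 rad), and its pointer lines up with the pulse rib. The arm is at rest.
- **Force and switch ring:** The resting wrist force is about 5 N and the moment about the vertical axis is about 0.09 N m. That is below the 0.16 N m spring figure, and I could not read the switch ring directly. I judged the turn from the pointer and the tool yaw. The fingers' grip force on the lid was not measured either.
- **Other items:** Nothing else appears moved in the last scene picture.

The top and wrist cameras disagreed by about 2.5 mm, so I used the wrist camera throughout. A wrist frame taken while the arm was still settling gave a wrong battery depth in the hand, and I measured it again once it was still. The lid's pointer also reads about 2.5° off in depth-derived angle, probably an edge effect, since the picture and the tool yaw agree.

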